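# Hold a guitar bridge home in the pin-hole drilling jig

### The job

Load the guitar bridge (the narrow dark bar with the raised middle, not the wider plain slab) into the drilling jig: lay it flat on the bed, raised side up, slide it lengthwise between the guide rails under the drill plate, and push it against the sprung ejector pin until its end is hard up against the steel stop block. Finish while still holding it there, pressed firmly against the stop but not forced, because the pin springs it back out if you let go and I am about to drill. Leave the other things on the bench where they are.

Things in the scene. Friction and masses are not known exactly. Their poses are not given: they have to be found in the camera images.
- bridge_mid (a point): centre of the guitar bridge, 4 mm above its underside. Loose dark hardwood bar, about 45 g, 160 mm long (x axis), 30 mm wide (y), 8 mm thick, with a raised middle 84 x 18 mm, 3 mm higher (11 mm in all). Starts flat on the bench, raised side up; same either way round. Grip across the 30 mm about 16 mm from the end that will trail
- jig: drilling jig, fixed to the bench. Origin: at bench height, below the stop block's face, on the channel's centre line; x is the push direction (from the open bed to the stop), z up. Grey laminated bed: x -290 to +78 mm, 110 mm wide, top at z 12 mm, clear and open for x below -112. With the bridge home its middle is at x -80 and its trailing end at x -160, 48 mm outside the drill plate
- mouth (a point): middle of the flared mouth of the jig's channel, on top of the bed (jig x -110 mm, z 12 mm). The channel lies between two aluminium guide rails, 33 mm apart, 15 mm high, from jig x -98 to 0 mm; flared cheeks widen it to 47 mm at x -110
- drill_plate (a point): centre of the top of the aluminium drill plate with six bushings in a row, lying on the rails from jig x -112 to -48 mm, 73 mm wide; underside at z 27 mm, top at z 37 mm (40 mm with the bushings)
- stop: steel stop block of the jig, 28 mm long, 73 mm wide, top at z 38 mm; its face towards the channel, at jig x 0, is the hard stop for the end of the bridge. Same origin and axes as the jig
- ejector (a joint): travel of the sprung ejector pin (7 mm thick, in the middle of the stop face) in m: 0 when it stands out its full 12 mm from the stop face, about 0.012 when the bridge has pushed it flush and touches the stop. It pushes back with about 3 N at 0 and 9 N when flush; the waxed bed and rails drag a little as well. A push of 15 to 25 N in all holds the bridge firmly on the stop
- slab: plain unshaped dark wood slab, 180 x 44 x 11 mm, square-edged, no raised middle, too wide for the jig. NOT the part to load. Origin: centre of its underside, x along its length
- pin_tin: small round open steel tin of white pins, 64 mm across, 22 mm high; origin: centre of its underside
- chisel: wood chisel lying flat, 245 mm long, light wooden handle 30 mm thick; origin on the bench at its ferrule, x along the blade
- clamp: black plastic spring clamp lying on its side, about 135 x 70 x 24 mm; origin on the bench at its pivot
- glue: glue bottle, standing, 60 mm across, 160 mm high; origin: centre of its underside
- plane: small iron block plane, 160 x 45 mm, about 45 mm high; origin: centre of its sole
Mind the look-alikes: they are no part of the job. Leave any blue or purple look-alike of the part that bears bridge_mid alone.

How it is judged (in metres and radians):
On the way, in this order (a step that is already met when the one before it is completed fails the run):
1. the bridge lies flat in the channel, its front end between the rails under the drill plate, the ejector not yet pressed (x of bridge_mid in the frame of jig between -0.175 and -0.092 m and y of bridge_mid in the frame of jig between -0.004 and 0.004 m and z of bridge_mid in the frame of jig between 0.013 and 0.0195 m and angle between the x axis of bridge_mid and the x axis of jig, either way round below 0.06 rad and angle between bridge_mid's own z axis and vertical below 0.06 rad and value of joint ejector below 0.003 m), for 0.05 s.
2. the bridge is pushed home: ejector flush, end against the stop block (x of bridge_mid in the frame of jig between -0.0825 and -0.0775 m and y of bridge_mid in the frame of jig between -0.004 and 0.004 m and z of bridge_mid in the frame of jig between 0.013 and 0.0195 m and angle between the x axis of bridge_mid and the x axis of jig, either way round below 0.06 rad and angle between bridge_mid's own z axis and vertical below 0.06 rad and value of joint ejector above 0.0103 m and contact force between bridge and stop above 2 N and contact force between any of the fingers, the arm and bridge above 1 N), for 0.3 s.
At the end, for the whole second after the job is handed in: The bridge lies flat, raised side up, in the channel (within 4 mm, 0.06 rad), its middle 80 mm (within 2.5 mm) before the stop face, the ejector pressed in over 10.3 of its 12 mm; the robot still touches it and holds its end on the stop block with 2 to 40 N; it is at rest (all of step 2 and contact force between bridge and stop below 40 N and linear speed of bridge below 0.01 m/s); the arm keeps its last pose, push and grip.
It fails at once if another thing on the bench was pushed more than 30 mm from its place (distance of any of slab, pin_tin, chisel, clamp, glue, plane from where it was at the start of the episode above 0.03 m).
It also fails if it takes over 51 s, if anything falls off the work surface, if the arm or the gripper's body presses on something with over 40 N, if the wrist force passes 120 N, or if a joint passes its speed limit or range.

### The arm

A 6-joint arm with a two-finger parallel gripper is mounted at the origin on the work surface. World frame = base frame: x ahead of the robot, y to its left, z up, the work surface at z = 0. Lengths are in mm, angles in rad, forces in N, time in s.
With the tool pointing down it reaches from about 275 to 1000 mm from the base axis. Payload 8.4 kg.
Tool frame: the origin (TCP) lies at the very end of the fingers, on their centre line; the grasp point (between the pads) lies behind it (r.grip_point_offset is the x of the grasp point in the tool frame, in mm); x points along the fingers, z is the direction in which the jaws open and shut, and the axes are right-handed (so a half turn about x gives the same grasp; the last joint's range is limited). The gripper opens to 85 mm and grips with 20 to 120 N. Pads are 22 mm wide; open, the fingers measure 114 mm over their backs; the gripper's body (76 mm by 85 mm) begins 54 mm behind the grasp point. The pads swing forward as they close: fully open they stand 13 mm farther back than shut.
Start: joints at [1.339, 0.353, 1.633, -0, 1.155, -0.002], TCP at [142.363, 608.573, 231.281] pointing down, gripper open.
Joint ranges: [-2.63, 2.63], [-0.92, 2.1], [0.06, 2.66], [-1.3, 4.44], [0, 2.69], [-3.02, 3.02]. Speed limits (rad/s): [2.22, 2.22, 2.79, 3.14, 3.14, 3.14].

### API

Orientations are given as [roll, pitch, yaw] about the fixed x, y, z axes, in that order (R = Rz(yaw) Ry(pitch) Rx(roll)).
In Python, from rig import r, vision, order gives the robot as it stands. The module is installed in compiled form; this text tells all that it offers.
- The arm moves only by the tool step_arm, never from a script. Its argument "rows" is a list of rows, each a list of 7 numbers: the shift along the world's x, y, z in mm, then the turn, a rotation vector about the world's x, y, z in rad, then the finger opening in mm, from 0 to 85.4. A call has exactly 8 rows; each row is the pose to reach, as a shift and turn from the pose measured when the call began; what a row does not reach only later rows make up. A row lasts 1/8 s, in which the tool goes at most 62.5 mm and 10.7 degrees, less where a joint would pass 70% of its speed; a pose out of reach is approached as far as the arm can. A call with a gripper value outside its range is refused whole. The fingers move at their own pace and stop on an object; "force" is the grip in N (left out, the last holds). Time passes only in rows, so rows that repeat a pose let the fingers close, or fill a call up. It gives the time, the measured TCP pose, the force and the opening at its end, in the units of the state.
- r.sense(): the state, without advancing time (a new reading comes with each control period).
- vision.grab_frame(name): name is "side" or "top"; returns (picture, depth): 480x640x3 uint8, red, green, blue; 480x640 float32, mm along the optical axis (not along the pixel's ray), 0 where there is no reading.
- vision.camera_info(name): a dict with "K" (3x3 intrinsics, pixels), "distortion" ([k1, k2, p1, p2, k3] as OpenCV has them; the pictures are not rectified), "origin" and "attitude" of the camera in the world. Camera axes: x right, y down, z forward; pixel columns grow to the right and rows downward; lengths in mm; the calibration is good to about 2 mm. A picture is of the moment at which its call begins. camera_info takes no time and is no camera call.
- order.sign_off(): hands the job in, once; it reports no verdict.
The state is a dict: "clock": time; "qpos": joint angles; "qvel": joint speeds; "joint_efforts": joint torques, N m; "eef_pos": TCP position; "tcp_rot": TCP orientation; "contact_force": force on the tool from outside, world axes, zero at the start; "wrist_torque": the same for the moment, N m; "opening": opening from 0.0 (shut) to 1.0 (fully open).
Only numpy, scipy, OpenCV 4.12 (cv2) and the standard library are available. Lean on these libraries where they do the work, as an engineer would, in place of code of your own. Each camera call takes 0.05 s, during which the arm holds its last target.

## Working session

There is one attempt and no reset: what is moved stays moved. The work goes in short steps, Python scripts to look and compute and a tool call to move; the robot and the scene stay as the last step left them, time stands still between calls to the robot, and variables do not carry over. Pictures are saved under pics/ and viewed, and the job is handed in when it is done.

Besides the shell and the picture viewer there is one more tool, called after ">>>" by a JSON object that holds its "fn" and its "kwargs", one argument or row to a line. step_arm: Moves the arm, as the interface text tells. Its arguments: {"type":"object","properties":{"rows":{"type":"array"},"force":{"type":"number"}},"required":["rows"]}

```bash
mkdir -p pics; python3 - <<'E'
from rig import r, vision, order
import cv2,numpy as np
print(r.sense(), r.grip_point_offset)
for n in("top","side"):
    p,d=vision.grab_frame(n); cv2.imwrite(f"pics/{n}0.png",p[:,:,::-1]); np.save(f"{n}0.npy",d); np.save(f"{n}0p.npy",p)
    print(vision.camera_info(n))
E
```

```text
{'clock': 0.0, 'qpos': array([ 1.33858567e+00,  3.53640312e-01,  1.63413929e+00,  1.61099055e-05,
        1.15519779e+00, -2.38351208e-03]), 'qvel': array([ 1.84645898e-03,  1.12227475e-03,  5.86224210e-05, -2.33131282e-03,
        7.26767783e-04, -1.26546683e-05]), 'joint_efforts': array([ 1.47751332e-03, -6.05264425e+01, -3.42070806e+01,  1.95151551e-04,
        9.24777036e-03,  1.23575671e-05]), 'eef_pos': array([142.25580384, 608.10444745, 230.56436821]), 'tcp_rot': array([ 3.12857248,  1.56941151, -1.81365016]), 'contact_force': array([ 0.36699498, -0.06030534, -0.60330033]), 'wrist_torque': array([0.03812095, 0.05181033, 0.04150459]), 'opening': 0.9995111040342847} -18.700000000000003
{'K': array([[433.3693365 ,   0.        , 323.92354818],
       [  0.        , 433.3693365 , 236.00915235],
       [  0.        ,   0.        ,   1.        ]]), 'distortion': array([-0.05542795,  0.        ,  0.        ,  0.        ,  0.        ]), 'origin': array([454.71978983,  51.76914451, 993.90418227]), 'attitude': array([-3.06646114, -0.03216968, -1.55138779])}
{'K': array([[503.66453994,   0.        , 314.19749835],
       [  0.        , 503.66453994, 243.78890032],
       [  0.        ,   0.        ,   1.        ]]), 'distortion': array([-0.1464073,  0.       ,  0.       ,  0.       ,  0.       ]), 'origin': array([405.87329107, 911.7901788 , 559.34606346]), 'attitude': array([-2.09348648, -0.02256984, -3.00941038])}
```

View pics/top0.png

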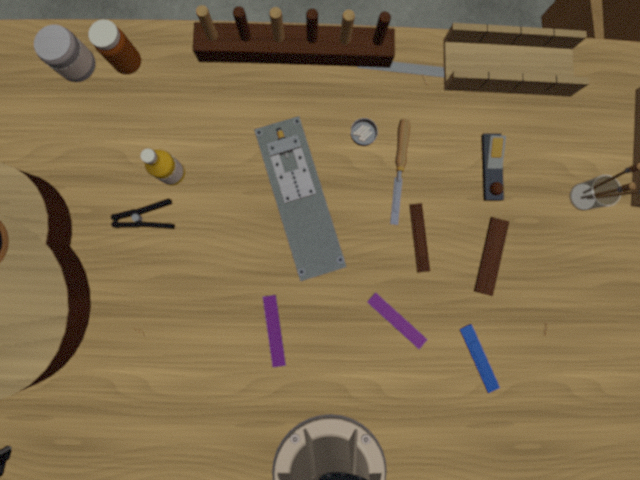

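View pics/side0.png

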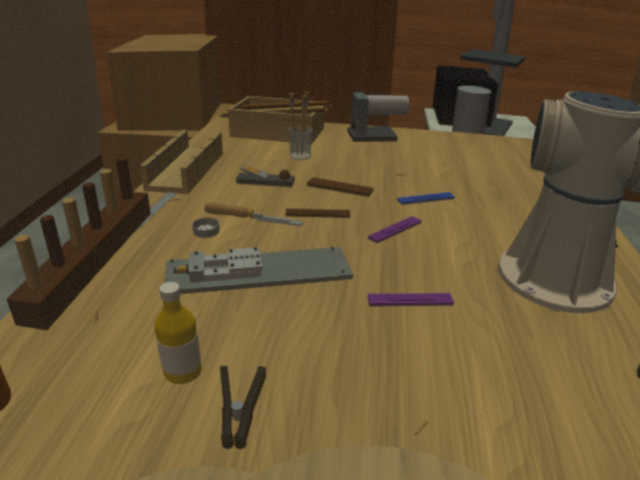

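Top view: the jig runs from (322,270), its open end, to (280,128), the stop. Things that could be taken for the bridge: the narrow dark bar (420,237), the wider dark slab (491,256), purple bars (274,330) and (397,320), and a blue bar (479,357). I choose (420,237) and check it in a crop while measuring.

```bash
cat >h.py <<'E'
import cv2,numpy as np
from scipy.spatial.transform import Rotation as R
from rig import r,vision,order
def cam(n):
    c=vision.camera_info(n); return c["K"],np.array(c["distortion"]),np.array(c["origin"]),R.from_euler("xyz",c["attitude"]).as_matrix()
def ray(n,uv):
    K,D,o,A=cam(n); q=cv2.undistortPoints(np.array(uv,float).reshape(-1,1,2),K,D).reshape(-1,2)
    return o,(A@np.c_[q,np.ones(len(q))].T).T
def onplane(n,uv,z):
    o,v=ray(n,uv); return o+v*((z-o[2])/v[:,2])[:,None]
def proj(n,P):
    K,D,o,A=cam(n); Pc=(np.atleast_2d(P)-o)@A
    return cv2.projectPoints(Pc,np.zeros(3),np.zeros(3),K,D)[0].reshape(-1,2)
E
python3 - <<'E'
from h import *
p=np.load("top0p.npy");d=np.load("top0.npy")
c=p[190:310,380:520]; a=cv2.resize(c,None,fx=4,fy=4,interpolation=cv2.INTER_CUBIC)
c=p[110:285,240:350]; b=cv2.resize(c,None,fx=3.4,fy=3.4,interpolation=cv2.INTER_CUBIC)
cv2.imwrite("pics/cropA.png",a[:,:,::-1]);cv2.imwrite("pics/cropB.png",b[:,:,::-1])
s=np.load("side0p.npy")[165:240,200:400];cv2.imwrite("pics/cropC.png",cv2.resize(s,None,fx=4,fy=4,interpolation=cv2.INTER_CUBIC)[:,:,::-1])
# bar mask
m=(p.max(2)<95)&(p[:,:,0].astype(int)>p[:,:,2])
m=m.astype(np.uint8);n,l,st,ce=cv2.connectedComponentsWithStats(m)
for i in range(1,n):
    if st[i,4]>300 and 400<ce[i][0]<520 and 190<ce[i][1]<310:
        cs,_=cv2.findContours((l==i).astype(np.uint8),0,1); re=cv2.minAreaRect(cs[0]); print(i,st[i],re)
        bx=onplane("top",cv2.boxPoints(re),8); print(bx.round(1),bx.mean(0).round(1))
        ys,xs=np.where(l==i); w=onplane("top",np.c_[xs,ys],8); mu=w.mean(0); u,sv,vt=np.linalg.svd((w-mu)[:,:2],full_matrices=False); print("mean",mu,"dir",vt[0],np.degrees(np.arctan2(vt[0][1],vt[0][0])), np.ptp((w-mu)[:,:2]@vt.T,axis=0))
E
```

```text
122 [410 204  20  68 843] ((418.91534423828125, 237.3230743408203), (67.84700775146484, 12.651544570922852), 82.87498474121094)
[[ 607.1 -172.8    8. ]
 [ 611.6 -202.3    8. ]
 [ 456.2 -222.2    8. ]
 [ 452.1 -193.     8. ]] [ 531.7 -197.6    8. ]
mean [ 530.71525192 -197.98997741    8.        ] dir [-0.99245106 -0.12264129] -172.9554362561115 [156.33819887  29.53094855]
123 [ 474  217   35   78 1458] ((491.092529296875, 255.63302612304688), (19.414758682250977, 76.225341796875), 12.652557373046875)
[[ 410.8 -325.1    8. ]
 [ 584.2 -366.1    8. ]
 [ 575.4 -411.8    8. ]
 [ 401.6 -370.     8. ]] [ 493.  -368.3    8. ]
mean [ 491.91457222 -367.72931208    8.        ] dir [-0.97244639  0.23312662] 166.5187810154262 [178.24004959  46.30113854]
```

View pics/cropA.png

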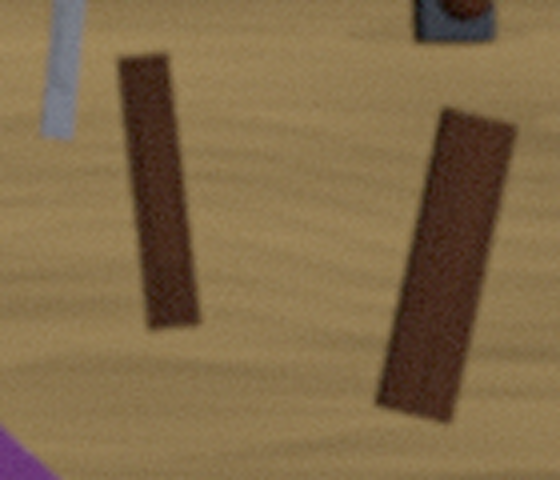

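View pics/cropB.png

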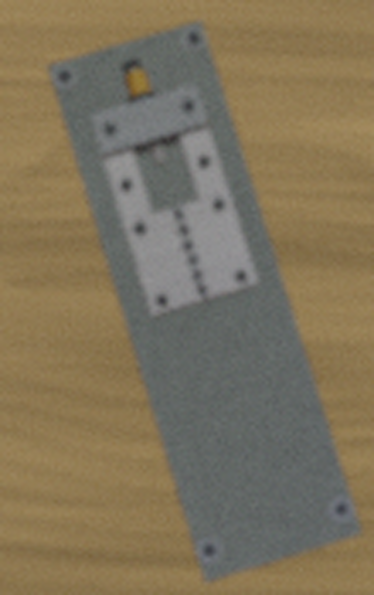

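View pics/cropC.png

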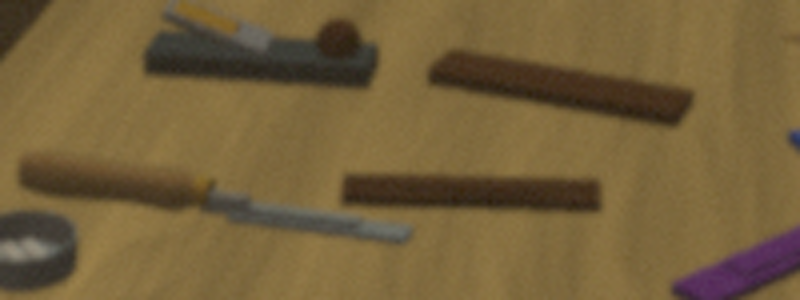

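The crops confirm the choice: the bar at (420,237) measures about 157 x 29.5 mm, and the other (491,256) is 178 x 46 mm, the slab. Now I measure the jig.

```bash
python3 - <<'E'
from h import *
for n in("top","side"):
    p=np.load(n+"0p.npy").astype(int)
    hsv=cv2.cvtColor(p.astype(np.uint8),cv2.COLOR_RGB2HSV)
    m=((p[:,:,0]-p[:,:,2])<18).astype(np.uint8)&(p.max(2)>60).astype(np.uint8)
    k=np.zeros_like(m)
    if n=="top": k[105:290,245:355]=1
    else: k[240:295,160:360]=1
    m=cv2.morphologyEx(m*k,cv2.MORPH_CLOSE,np.ones((5,5),np.uint8))
    nn,l,st,ce=cv2.connectedComponentsWithStats(m); i=1+st[1:,4].argmax()
    cs,_=cv2.findContours((l==i).astype(np.uint8),0,cv2.CHAIN_APPROX_NONE); c=max(cs,key=len)
    q=cv2.approxPolyDP(c,4,True)[:,0]; print(n,st[i],q.tolist())
    if n=="top":
        re=cv2.minAreaRect(c); bx=cv2.boxPoints(re);w=onplane(n,bx,12);print(w.round(1),w.mean(0).round(1))
        W=onplane(n,c[:,0],12)[:,:2].astype(np.float32); rr=cv2.minAreaRect(W); print("world rect",rr)
        # filled moments
        ys,xs=np.where(cv2.drawContours(np.zeros_like(m),[c],-1,1,-1)>0); w=onplane(n,np.c_[xs,ys],12)[:,:2]; mu=w.mean(0); vt=np.linalg.svd(w-mu,full_matrices=False)[2]; print(mu,np.degrees(np.arctan2(vt[0][1],vt[0][0])))
        # long edges: line fit
        e=vt[0]; nrm=np.array([-e[1],e[0]]); t=(W-mu)@e; s=(W-mu)@nrm
        for sg in(1,-1):
            g=(s*sg>45)&(abs(t)<165); co=np.polyfit(t[g],s[g],1); print("edge",sg,co,g.sum())
        for sg in(1,-1):
            g=(t*sg>170)&(abs(s)<45); print("end",sg,np.polyfit(s[g],t[g],1))
        # bright plate
        g=(p.min(2)>135)&(k>0); print(g.sum()); ys,xs=np.where(g); w=onplane(n,np.c_[xs,ys],37)[:,:2]; print("plate",((w-mu)@np.array([e,nrm]).T).min(0),((w-mu)@np.array([e,nrm]).T).max(0), np.percentile((w-mu)@nrm,[2,98]))
E
```

```text
top [ 255  117   91  164 7349] [[296, 117], [255, 132], [301, 280], [345, 264]]
[[773.7 188.4  12. ]
 [810.   82.8  12. ]
 [461.  -29.5  12. ]
 [427.6  73.9  12. ]] [618.   78.9  12. ]
world rect ((617.7376708984375, 79.69584655761719), (365.28155517578125, 108.7941665649414), 18.392057418823242)
[615.03333864  78.9552544 ] -161.55505245968823
edge 1 [1.55323358e-03 5.26369516e+01] 136
edge -1 [-1.79018352e-03 -5.23901855e+01] 137
end 1 [3.90499983e-03 1.78567543e+02]
end -1 [-6.82984980e-04 -1.84225229e+02]
813
plate [-104.7134019   -35.24925534] [  0.52367654 161.69481081] [-33.20045129  33.96471747]
side [ 163  248  189   47 5632] [[351, 274], [339, 248], [267, 254], [254, 248], [214, 256], [193, 252], [187, 260], [168, 261], [165, 282], [174, 281], [179, 288], [163, 294]]
```

```bash
python3 - <<'E'
from h import *
s=r.sense(); T=R.from_euler("xyz",s["tcp_rot"]).as_matrix(); print(T.round(4)); 
for a in (7.05,18.445):
  th=np.radians(a)
  for sg in(1,-1):
    z=sg*np.array([-np.sin(th),np.cos(th),0]);x=np.array([0,0,-1.]);y=np.cross(z,x)
    M=np.c_[x,y,z]; rv=R.from_matrix(M@T.T).as_rotvec(); print(a,sg,rv.round(4),np.degrees(np.linalg.norm(rv)))
# jig check in side
o=np.array([718.2,113.4]);d=np.array([.9486,.3164]);nn=np.array([-.3164,.9486])
J=lambda x,y,z:np.r_[o+x*d+y*nn,z]
P=[J(-290,55,12),J(-290,-55,12),J(78,55,12),J(78,-55,12),J(-112,36.5,37),J(-112,-36.5,37),J(0,36.5,38),J(28,36.5,38),J(0,-36.5,38)]
for n in("top","side"):
  uv=proj(n,P);im=cv2.resize(np.load(n+"0p.npy")[:,:,::-1],None,fx=4,fy=4,interpolation=cv2.INTER_CUBIC)
  br=np.array([531.2,-197.8]);bd=np.array([.9925,.1226]);bn=np.array([-.1226,.9925])
  P2=[np.r_[br+a*80*bd+b*15*bn,8] for a in(1,-1) for b in(1,-1)]
  for q in list(uv)+list(proj(n,P2)): cv2.circle(im,tuple((4*q+1.5).round().astype(int)),3,(0,0,255),-1)
  b=(165,300,160,360) if n=="side" else (110,285,240,440)
  cv2.imwrite(f"pics/chk_{n}.png",im[4*b[0]:4*b[1],4*b[2]:4*b[3]][:600])
E
```

```text
[[-3.000e-04 -9.737e-01  2.278e-01]
 [-1.300e-03  2.278e-01  9.737e-01]
 [-1.000e+00  0.000e+00 -1.300e-03]]
7.05 1 [ 1.300e-03 -1.000e-04  3.529e-01] 20.218358407870095
7.05 -1 [-1.0000e-04 -1.8000e-03 -2.7887e+00] 159.78178073676125
18.445 1 [0.0013 0.     0.5518] 31.61330848238734
18.445 -1 [ 0.0000e+00 -1.7000e-03 -2.5898e+00] 148.3867832566944
```

View pics/chk_side.png

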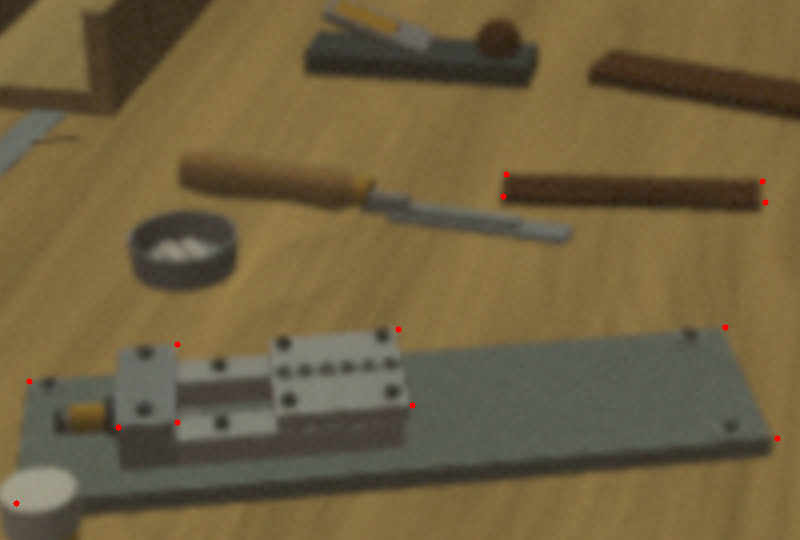

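View pics/chk_top.png

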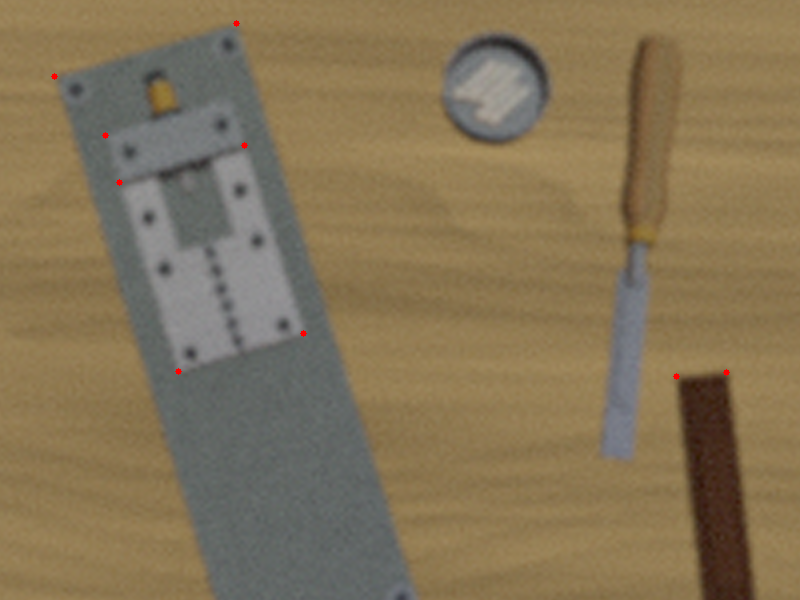

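Projected points agree with both pictures to within about 2 px. Now I move over the bridge's near (trailing) end.

>>> {"fn": "step_arm", "kwargs": {
  "rows": [
    [20,-55,0,0,0,0.022,60],
    [40,-110,0,0,0,0.044,60],
    [60,-165,0,0,0,0.066,60],
    [80,-220,0,0,0,0.088,60],
    [100,-275,0,0,0,0.11,60],
    [120,-330,0,0,0,0.132,60],
    [140,-385,0,0,0,0.154,60],
    [160,-430,0,0,0,0.176,60]
  ],
  "force": 60
}}

```text
clock: 1.1
eef_pos: [302.3, 176.2, 230.6]
tcp_rot: [-2.904, 1.57, -1.386]
contact_force: [1.0, 0.0, 0.3]
opening: 0.709
```

>>> {"fn": "step_arm", "kwargs": {
  "rows": [
    [22,-50,-5,0,0,0.022,60],
    [44,-100,-20,0,0,0.044,60],
    [66,-150,-40,0,0,0.066,60],
    [88,-200,-60,0,0,0.088,60],
    [110,-250,-80,0,0,0.11,60],
    [132,-302,-105,0,0,0.132,60],
    [150,-345,-130,0,0,0.155,60],
    [165.4,-381.8,-150,0,0,0.177,60]
  ]
}}

```text
clock: 2.1
eef_pos: [467.7, -207.4, 79.3]
tcp_rot: [2.668, 1.57, -1.921]
contact_force: [0.3, 0.8, -0.1]
opening: 0.706
```

```bash
cat >look.py <<'E'
from h import *
import sys
tag=sys.argv[1]
s=r.sense();T=R.from_euler("xyz",s["tcp_rot"]).as_matrix()
print(s["clock"],s["eef_pos"].round(2),s["contact_force"].round(1),s["opening"]);print(T.round(4).tolist(), "jaw deg",np.degrees(np.arctan2(-T[0,2],T[1,2])).round(2))
def go(n,cx,cy,w=150,h=112):
    p,d=vision.grab_frame(n);np.save(f"{tag}_{n}.npy",p)
    x0=int(np.clip(cx-w/2,0,640-w));y0=int(np.clip(cy-h/2,0,480-h))
    cv2.imwrite(f"pics/{tag}_{n}.png",cv2.resize(p[y0:y0+h,x0:x0+w],None,fx=5,fy=5,interpolation=cv2.INTER_CUBIC)[:,:,::-1]); print(n,"crop origin",x0,y0)
for n in sys.argv[2:]:
    u=proj(n,s["eef_pos"])[0]; print(n,"tcp px",u); go(n,*u)
E
python3 look.py hov top side
```

```text
2.1 [ 467.72 -207.39   79.29] [ 0.3  0.8 -0.1] 0.7056259466073959
[[-0.0003, -0.9924, -0.1234], [-0.0009, -0.1234, 0.9924], [-1.0, 0.0004, -0.0008]] jaw deg 7.09
top tcp px [431.71963375 264.76018864]
top crop origin 356 208
side tcp px [345.50631178 185.45702554]
side crop origin 270 129
```

View pics/hov_top.png

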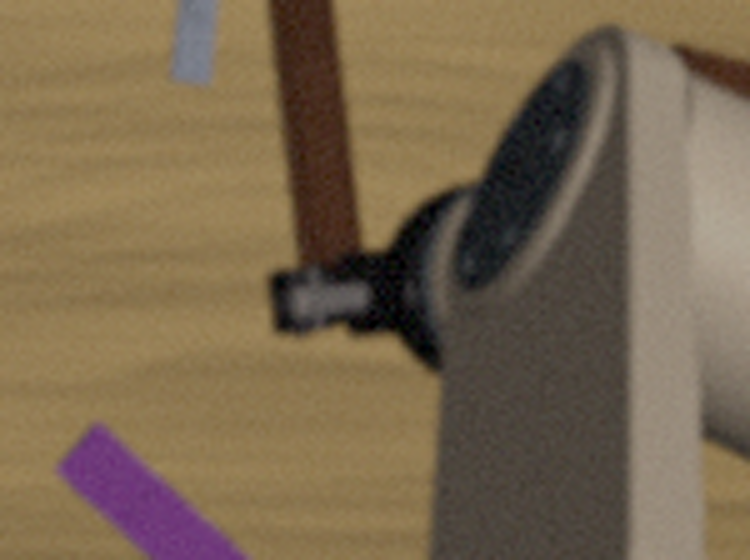

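View pics/hov_side.png

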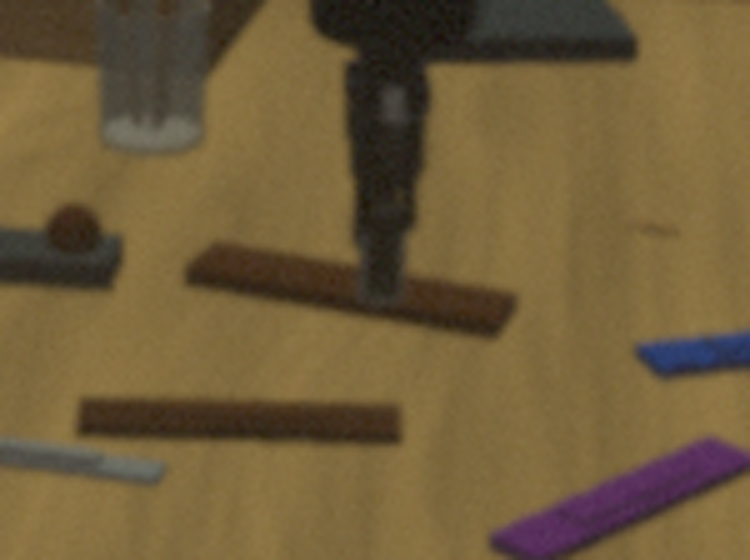

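Fingers (top crop ~(318,300)) sit over the near end of the bar, in line in both views. Descend.

>>> {"fn": "step_arm", "kwargs": {
  "rows": [
    [0,1.8,-12,0,0,0,56],
    [0,1.8,-26,0,0,0,56],
    [0,1.8,-40,0,0,0,56],
    [0,1.8,-54,0,0,0,56],
    [0,1.8,-66,0,0,0,56],
    [0,1.8,-73,0,0,0,56],
    [0,1.8,-76.5,0,0,0,56],
    [0,1.8,-76.5,0,0,0,56]
  ]
}}

```text
clock: 3.2
eef_pos: [468.1, -206.5, 2.0]
tcp_rot: [2.332, 1.569, -2.259]
contact_force: [0.5, -1.0, -0.6]
opening: 0.655
```

```bash
python3 look.py dn side
```

```text
3.2 [ 468.11 -206.52    2.05] [ 0.5 -1.  -0.6] 0.65475353174219
[[-0.0009, -0.9926, -0.1216], [-0.0011, -0.1216, 0.9926], [-1.0, 0.001, -0.0009]] jaw deg 6.99
side tcp px [343.69950471 214.303513  ]
side crop origin 268 158
```

View pics/dn_side.png

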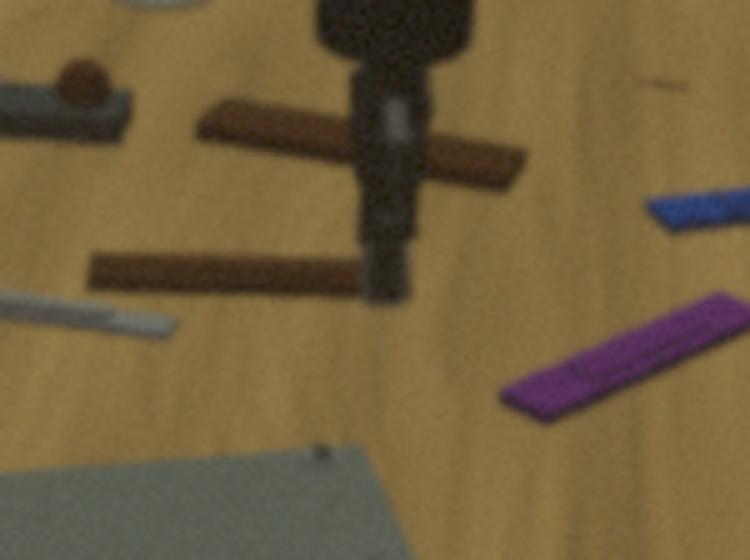

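The finger's edge is about level with the bar's end, so I shift about 4 mm forward and then close.

>>> {"fn": "step_arm", "kwargs": {
  "rows": [
    [4,1,0,0,0,0,56],
    [4,1,0,0,0,0,50],
    [4,1,0,0,0,0,20],
    [4,1,0,0,0,0,10],
    [4,1,0,0,0,0,10],
    [4,1,0,0,0,0,10],
    [4,1,0,0,0,0,10],
    [4,1,0,0,0,0,10]
  ],
  "force": 60
}}

```text
clock: 4.25
eef_pos: [472.4, -205.6, 2.8]
tcp_rot: [2.875, 1.569, -1.715]
contact_force: [-1.7, 0.6, 7.2]
opening: 0.32
```

>>> {"fn": "step_arm", "kwargs": {
  "rows": [
    [0,0,5,0,0,0,10],
    [0,0,15,0,0,0,10],
    [0,0,25,0,0,0,10],
    [0,0,40,0,0,0,10],
    [0,0,55,0,0,0,10],
    [0,0,70,0,0,0,10],
    [0,0,75,0,0,0,10],
    [0,0,75,0,0,0,10]
  ]
}}

```text
clock: 5.25
eef_pos: [472.6, -205.7, 78.2]
tcp_rot: [-2.929, 1.569, -1.237]
contact_force: [0.1, 0.6, -1.5]
opening: 0.322
```

```bash
python3 look.py up side top
```

```text
5.25 [ 472.58 -205.7    78.18] [ 0.1  0.6 -1.5] 0.3224696200899481
[[0.0006, -0.9926, -0.1215], [-0.0016, -0.1215, 0.9926], [-1.0, -0.0004, -0.0017]] jaw deg 6.98
side tcp px [343.41517614 186.0059816 ]
side crop origin 268 130
top tcp px [430.80213846 262.47149087]
top crop origin 355 206
```

View pics/up_side.png

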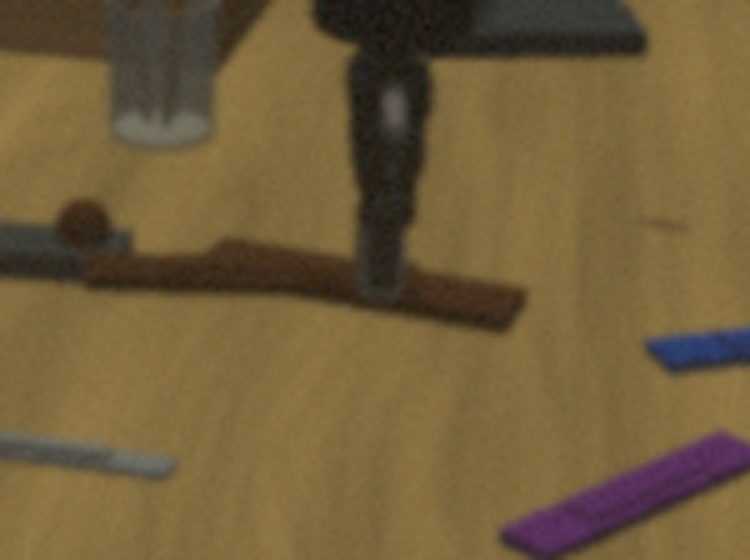

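View pics/up_top.png

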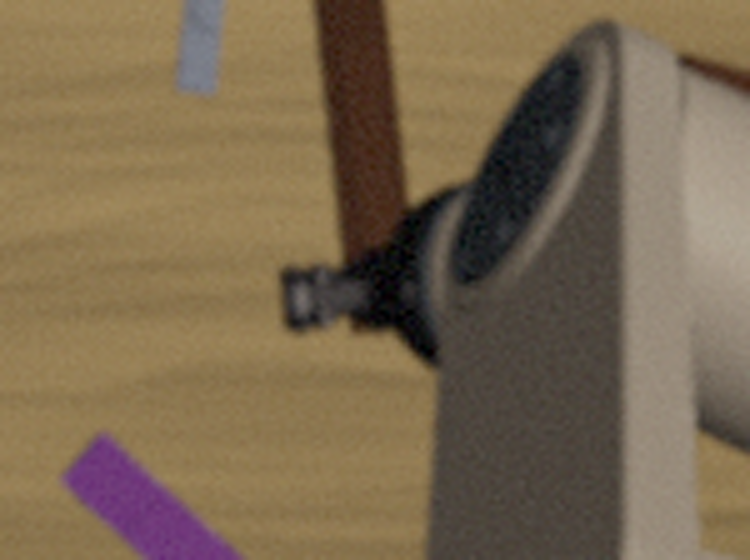

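The bar is held level (side crop, from (85,265) to the pads at (380,280)). The slab behind is untouched. Next I go over the open bed and turn to the jig's axis.

>>> {"fn": "step_arm", "kwargs": {
  "rows": [
    [-1,25,0,0,0,0.02,10],
    [-2,60,0,0,0,0.05,10],
    [-4,95,0,0,0,0.08,10],
    [-6,130,0,0,0,0.11,10],
    [-8,165,0,0,0,0.14,10],
    [-10,200,0,0,0,0.17,10],
    [-11,225,0,0,0,0.19,10],
    [-11.5,233.4,0,0,0,0.2,10]
  ]
}}

```text
clock: 6.35
eef_pos: [460.1, 29.0, 77.0]
tcp_rot: [1.914, 1.569, -2.474]
contact_force: [0.3, -0.0, -0.2]
opening: 0.323
```

>>> {"fn": "step_arm", "kwargs": {
  "rows": [
    [0,0,-6,0,0,0,10],
    [0,0,-12,0,0,0,10],
    [0,0,-18,0,0,0,10],
    [0,0,-24,0,0,0,10],
    [0,0,-30,0,0,0,10],
    [0,0,-36,0,0,0,10],
    [0,0,-40,0,0,0,10],
    [0,0,-40,0,0,0,10]
  ]
}}

```text
clock: 7.35
eef_pos: [459.9, 29.0, 36.7]
tcp_rot: [1.787, 1.568, -2.602]
contact_force: [-0.3, -0.0, -0.1]
opening: 0.327
```

```bash
python3 look.py bed side top
```

```text
7.35 [459.93  28.99  36.67] [-0.3 -0.  -0.1] 0.3269504483348004
[[-0.0021, -0.948, -0.3183], [-0.0012, -0.3183, 0.948], [-1.0, 0.0024, -0.0005]] jaw deg 18.56
side tcp px [339.20347315 250.45270125]
side crop origin 264 194
top tcp px [320.33063659 266.45448848]
top crop origin 245 210
```

View pics/bed_side.png

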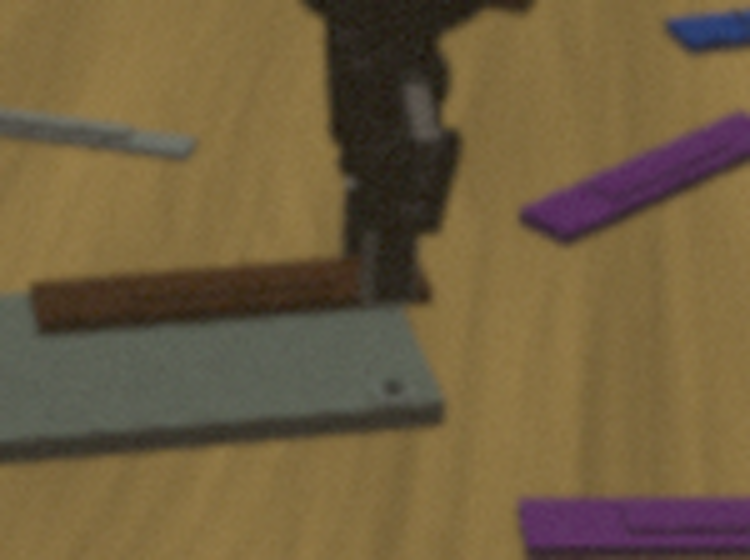

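View pics/bed_top.png

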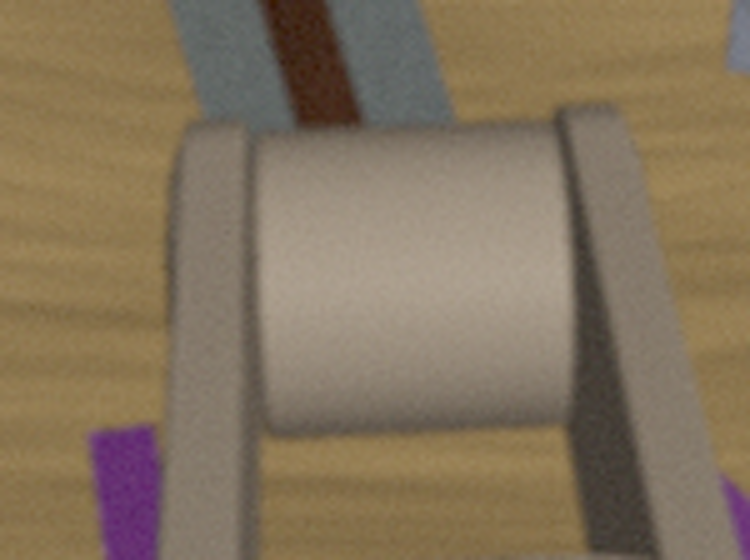

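```bash
cat >bar.py <<'E'
from h import *
import sys
tag=sys.argv[1];zt=float(sys.argv[2])
o=np.array([718.2,113.4]);a=np.radians(18.445);d=np.array([np.cos(a),np.sin(a)]);nn=np.array([-d[1],d[0]])
p=np.load(f"{tag}_top.npy").astype(int)
k=np.zeros(p.shape[:2],bool);k[150:245,255:345]=1
m=((p[:,:,0]-p[:,:,2])>12)&(p.max(2)<100)&k
m=cv2.morphologyEx(m.astype(np.uint8),cv2.MORPH_OPEN,np.ones((3,3),np.uint8))
n,l,st,ce=cv2.connectedComponentsWithStats(m);i=1+st[1:,4].argmax();print(st[i])
pix=np.argwhere(l==i);E=[]
for y in np.unique(pix[:,0]):
    xs=pix[pix[:,0]==y][:,1]; E.append((y,xs.min()-.5,xs.max()+.5))
E=np.array(E)[6:-4]
L=onplane("top",E[:,[1,0]],zt)[:,:2]-o;Rr=onplane("top",E[:,[2,0]],zt)[:,:2]-o
for q,nm in((L,"L"),(Rr,"R")):
    c=np.polyfit(q@d,q@nn,1);print(nm,"slope",c[0],"y at x=-180",np.polyval(c,-180))
f=onplane("top",pix[:,::-1],zt)[:,:2]-o;print("front x",(f@d).max())
E
python3 bar.py bed 42
```

```text
[297 205  21  32 406]
L slope -0.008597905437641466 y at x=-180 15.702203626830755
R slope -0.012809703429237755 y at x=-180 -13.180841705583246
front x -132.22327467962722
```

>>> {"fn": "step_arm", "kwargs": {
  "rows": [
    [0.6,-1.8,-4,0,0,0.009,10],
    [0.6,-1.8,-8,0,0,0.009,10],
    [0.6,-1.8,-12,0,0,0.009,10],
    [0.6,-1.8,-15,0,0,0.009,10],
    [0.6,-1.8,-18,0,0,0.009,10],
    [0.6,-1.8,-20,0,0,0.009,10],
    [0.6,-1.8,-21,0,0,0.009,10],
    [0.6,-1.8,-21,0,0,0.009,10]
  ]
}}

```text
clock: 8.45
eef_pos: [460.8, 27.2, 16.0]
tcp_rot: [1.938, 1.569, -2.442]
contact_force: [0.9, 0.5, -0.2]
opening: 0.324
```

```bash
python3 look.py bed2 side top; python3 bar.py bed2 20
```

```text
8.45 [460.79  27.2   15.98] [ 0.9  0.5 -0.2] 0.32351775161267343
[[-0.0015, -0.9451, -0.3268], [-0.0012, -0.3268, 0.9451], [-1.0, 0.0018, -0.0007]] jaw deg 19.08
side tcp px [338.38429674 258.60637534]
side crop origin 263 202
top tcp px [320.9104211  266.13008501]
top crop origin 245 210
[297 206  21  31 393]
L slope 0.0040029129018332235 y at x=-180 14.654861051213224
R slope -0.00879197086610925 y at x=-180 -14.261424235557582
front x -132.27244686706942
```

View pics/bed2_side.png

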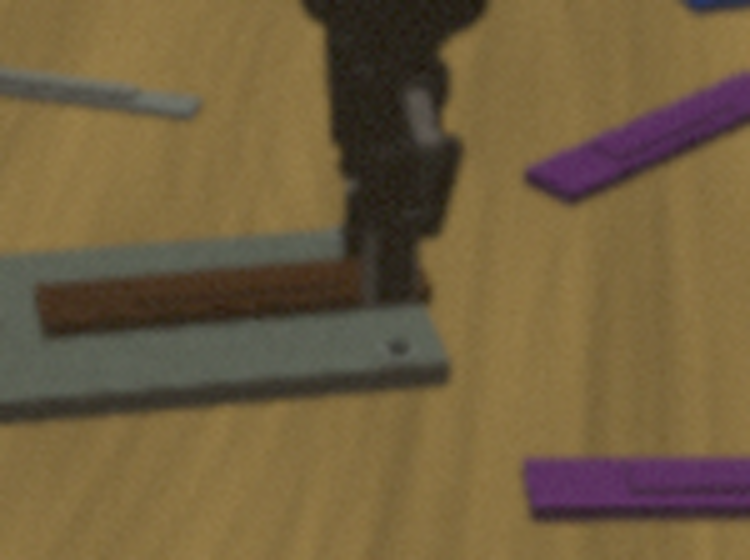

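>>> {"fn": "step_arm", "kwargs": {
  "rows": [
    [0,0,-0.5,0,0,0,10],
    [0,0,-1,0,0,0,10],
    [0,0,-1.2,0,0,0,10],
    [4.7,1.6,-1.2,0,0,0,10],
    [9.5,3.2,-1.2,0,0,0,10],
    [14.2,4.7,-1.2,0,0,0,10],
    [19,6.3,-1.2,0,0,0,10],
    [23.7,7.9,-1.2,0,0,0,10]
  ]
}}

```text
clock: 9.55
eef_pos: [484.9, 35.2, 14.9]
tcp_rot: [2.001, 1.569, -2.378]
contact_force: [0.9, -0.4, -0.2]
opening: 0.327
```

>>> {"fn": "step_arm", "kwargs": {
  "rows": [
    [4.7,1.6,-0.2,0,0,0,10],
    [9.5,3.2,-0.3,0,0,0,10],
    [14.2,4.7,-0.4,0,0,0,10],
    [19,6.3,-0.5,0,0,0,10],
    [23.7,7.9,-0.5,0,0,0,10],
    [28.5,9.5,-0.5,0,0,0,10],
    [33.2,11.1,-0.5,0,0,0,10],
    [38,12.6,-0.5,0,0,0,10]
  ]
}}

```text
clock: 10.55
eef_pos: [523.1, 47.9, 14.8]
tcp_rot: [1.941, 1.569, -2.439]
contact_force: [-3.1, -2.2, 7.5]
opening: 0.324
```

```bash
python3 look.py mo side top; python3 bar.py mo 20
```

```text
10.55 [523.11  47.9   14.76] [-3.1 -2.2  7.5] 0.32399586662182384
[[-0.0016, -0.945, -0.3269], [-0.0013, -0.3269, 0.945], [-1.0, 0.0019, -0.0007]] jaw deg 19.08
side tcp px [307.01929318 261.67543952]
side crop origin 232 205
top tcp px [312.30886628 238.37748705]
top crop origin 237 182Traceback (most recent call last):
  File "bar.py", line 9, in <module>
    n,l,st,ce=cv2.connectedComponentsWithStats(m);i=1+st[1:,4].argmax();print(st[i])
                                                      ~~~~~~~~~~~~~~~^^
ValueError: attempt to get argmax of an empty sequence
```

View pics/mo_side.png

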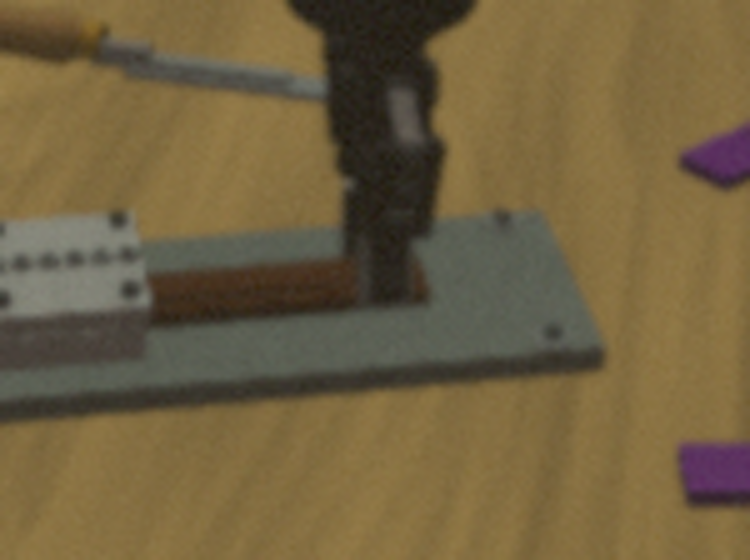

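View pics/mo_top.png

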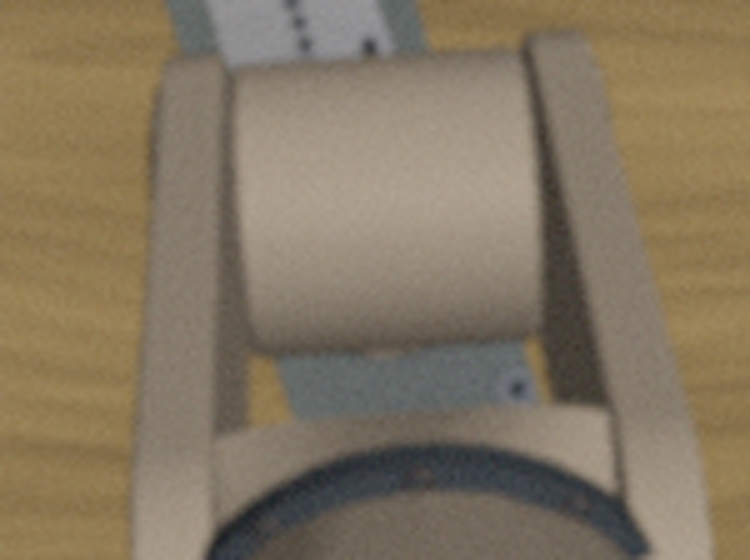

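The front end is under the plate (side crop, it enters at (150,295)), the bar is flat, and the bed contact is about 7 N. Now I ease up slightly and slide on.

>>> {"fn": "step_arm", "kwargs": {
  "rows": [
    [4.7,1.6,0.2,0,0,0,10],
    [9.5,3.2,0.2,0,0,0,10],
    [14.2,4.7,0.2,0,0,0,10],
    [19,6.3,0.2,0,0,0,10],
    [23.7,7.9,0.2,0,0,0,10],
    [28.5,9.5,0.2,0,0,0,10],
    [33.2,11.1,0.2,0,0,0,10],
    [38,12.6,0.2,0,0,0,10]
  ]
}}

```text
clock: 11.65
eef_pos: [562.3, 60.8, 15.0]
tcp_rot: [2.83, 1.57, -1.55]
contact_force: [-0.2, 0.3, 0.4]
opening: 0.325
```

```bash
python3 look.py m2 side
```

```text
11.65 [562.29  60.76  14.97] [-0.2  0.3  0.4] 0.3249280961105012
[[0.0, -0.9451, -0.3269], [-0.0011, -0.3269, 0.9451], [-1.0, 0.0003, -0.001]] jaw deg 19.08
side tcp px [286.97499144 263.18152916]
side crop origin 211 207
```

View pics/m2_side.png

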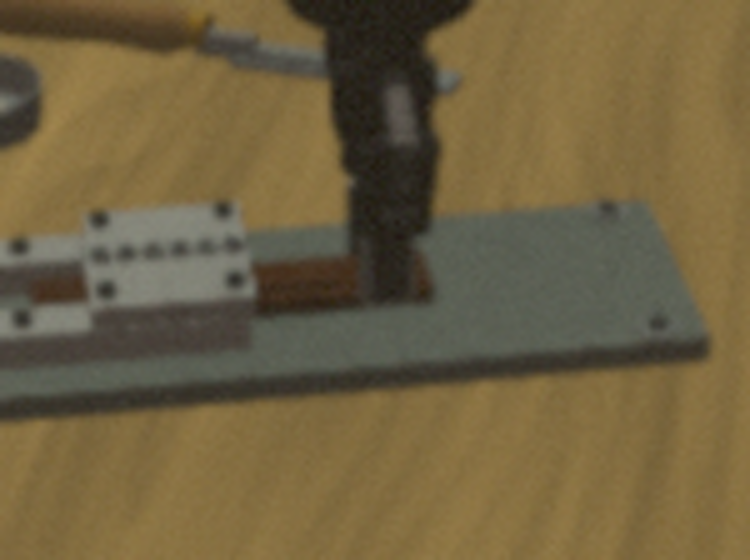

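Sliding freely; the front end shows beyond the plate at crop (30,285). Next, slowly onto the pin.

>>> {"fn": "step_arm", "kwargs": {
  "rows": [
    [2,0.7,0,0,0,0,10],
    [4,1.3,0,0,0,0,10],
    [6,2,0,0,0,0,10],
    [8,2.7,0,0,0,0,10],
    [10,3.3,0,0,0,0,10],
    [12,4,0,0,0,0,10],
    [13.5,4.5,0,0,0,0,10],
    [13.5,4.5,0,0,0,0,10]
  ],
  "force": 80
}}

```text
clock: 12.7
eef_pos: [575.8, 65.3, 15.0]
tcp_rot: [2.352, 1.569, -2.028]
contact_force: [-3.9, -2.0, 3.1]
opening: 0.314
```

Pin touched: about 4 N along the axis. Continue.

>>> {"fn": "step_arm", "kwargs": {
  "rows": [
    [1.2,0.4,0,0,0,0,10],
    [2.4,0.8,0,0,0,0,10],
    [3.6,1.2,0,0,0,0,10],
    [4.8,1.6,0,0,0,0,10],
    [6,2,0,0,0,0,10],
    [7,2.3,0,0,0,0,10],
    [7,2.3,0,0,0,0,10],
    [7,2.3,0,0,0,0,10]
  ]
}}

```text
clock: 13.7
eef_pos: [581.3, 67.2, 14.9]
tcp_rot: [1.7, 1.567, -2.679]
contact_force: [-7.2, -2.4, 7.9]
opening: 0.314
```

>>> {"fn": "step_arm", "kwargs": {
  "rows": [
    [1,0.3,0.2,0,0,0,10],
    [2,0.7,0.3,0,0,0,10],
    [3,1,0.4,0,0,0,10],
    [4,1.3,0.4,0,0,0,10],
    [5,1.7,0.4,0,0,0,10],
    [5,1.7,0.4,0,0,0,10],
    [5,1.7,0.4,0,0,0,10],
    [5,1.7,0.4,0,0,0,10]
  ]
}}

```text
clock: 14.7
eef_pos: [584.2, 68.4, 15.0]
tcp_rot: [1.561, 1.563, -2.818]
contact_force: [-7.7, -3.9, 5.9]
opening: 0.31
```

```bash
python3 look.py m3 side
```

```text
14.7 [584.24  68.38  14.95] [-7.7 -3.9  5.9] 0.30954988049444815
[[-0.0075, -0.945, -0.3269], [-0.0025, -0.3268, 0.9451], [-1.0, 0.0079, 0.0001]] jaw deg 19.08
side tcp px [275.60486408 264.19454635]
side crop origin 200 208
```

View pics/m3_side.png

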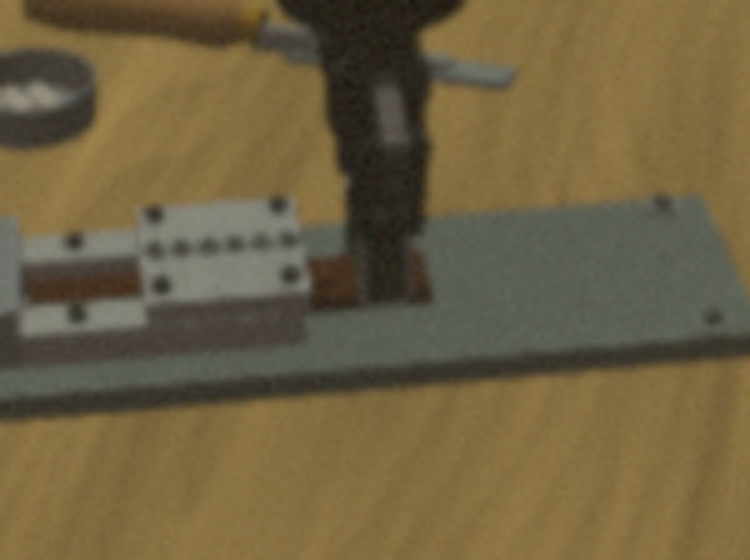

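>>> {"fn": "step_arm", "kwargs": {
  "rows": [
    [2,0.7,0.2,0,0,0,10],
    [3,1,0.3,0,0,0,10],
    [4,1.3,0.3,0,0,0,10],
    [5,1.7,0.3,0,0,0,10],
    [6,2,0.3,0,0,0,10],
    [6.5,2.2,0.3,0,0,0,10],
    [6.5,2.2,0.3,0,0,0,10],
    [6.5,2.2,0.3,0,0,0,10]
  ]
}}

```text
clock: 15.75
eef_pos: [586.3, 69.3, 14.9]
tcp_rot: [1.509, 1.554, -2.87]
contact_force: [-15.6, -7.8, 15.1]
opening: 0.312
```

About 17 N along the axis, near home, with a small tool tilt and 15 N downward. Look before trimming.

```bash
python3 look.py m4 side
```

```text
15.75 [586.3   69.26  14.89] [-15.6  -7.8  15.1] 0.3123523577997203
[[-0.0161, -0.9449, -0.3269], [-0.0045, -0.3269, 0.945], [-0.9999, 0.0167, 0.001]] jaw deg 19.08
side tcp px [274.51818468 264.35529863]
side crop origin 199 208
```

View pics/m4_side.png

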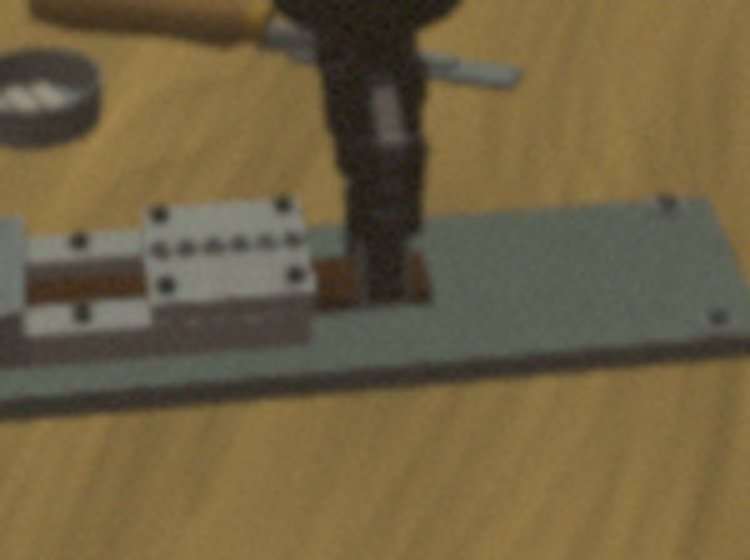

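```bash
python3 - <<'E'
from h import *
o=np.array([718.2,113.4]);a=np.radians(18.445);d=np.array([np.cos(a),np.sin(a)]);nn=np.array([-d[1],d[0]])
J=lambda x,y,z:np.r_[o+x*d+y*nn,z]
p=np.load("m4_side.npy")
im=cv2.resize(p[235:285,220:300],None,fx=10,fy=10,interpolation=cv2.INTER_CUBIC)[:,:,::-1].copy()
P=[J(-112,36.5,37),J(-112,-36.5,37)]+[J(-160,y,z) for y in(15,-15) for z in(20,12)]+[J(-48,36.5,37),J(0,36.5,38),J(-163,15,20)]
for q in proj("side",P):
    print(q); cv2.circle(im,tuple(((q-[220,235])*10+4.5).astype(int)),3,(0,0,255),-1)
cv2.imwrite("pics/m4z.png",im)
E
```

```text
[262.66088187 265.8457686 ]
[259.04082996 246.92531518]
[285.82034523 265.35250002]
[285.84516777 268.72677527]
[283.7529841  257.57195777]
[283.78446028 260.89461869]
[229.29042667 268.55446769]
[203.92341807 270.15122349]
[287.31026545 265.2296292 ]
```

View pics/m4z.png

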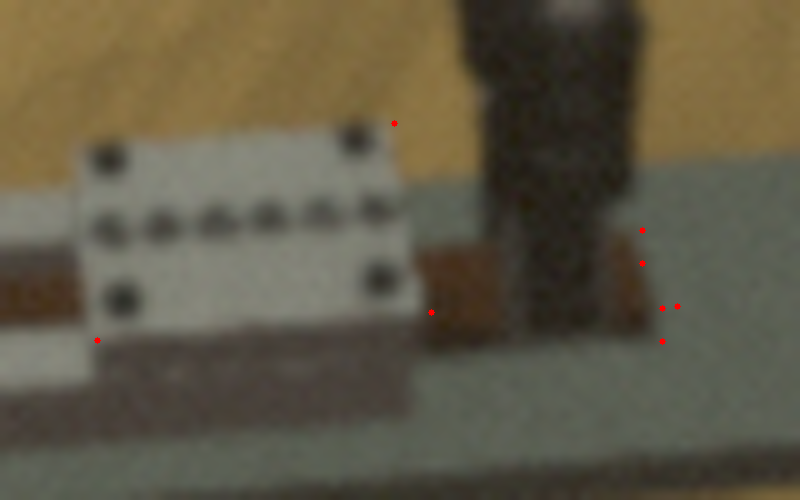

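The trailing end (652,330 in the zoom) sits just where the home position predicts, after the 1 px offset that the plate's corner shows too. Now trim out the tilt and downforce while keeping the push.

>>> {"fn": "step_arm", "kwargs": {
  "rows": [
    [5,1.7,0.3,0.001,-0.003,0,10],
    [5.2,1.7,0.4,0.002,-0.006,0,10],
    [5.4,1.8,0.5,0.003,-0.009,0,10],
    [5.4,1.8,0.5,0.003,-0.01,0,10],
    [5.4,1.8,0.5,0.003,-0.01,0,10],
    [5.4,1.8,0.5,0.003,-0.01,0,10],
    [5.4,1.8,0.5,0.003,-0.01,0,10],
    [5.4,1.8,0.5,0.003,-0.01,0,10]
  ]
}}

```text
clock: 16.8
eef_pos: [586.3, 69.3, 14.9]
tcp_rot: [1.476, 1.554, -2.904]
contact_force: [-18.8, -10.0, 18.1]
opening: 0.313
```

```bash
python3 look.py m5
```

```text
16.8 [586.33  69.31  14.9 ] [-18.8 -10.   18.1] 0.3130196998754795
[[-0.0165, -0.9449, -0.3271], [-0.004, -0.3271, 0.945], [-0.9999, 0.0169, 0.0016]] jaw deg 19.09
```

The TCP no longer advances (hard stop), with about 21 N along the axis, inside the 15–25 N wanted. One last look.

```bash
python3 look.py fin side; python3 look.py fin2 top; python3 -c "
from h import *
s=r.sense();print(s['clock'],s['contact_force'],s['eef_pos'],abs(s['qvel']).max())"
```

```text
16.8 [586.33  69.31  14.9 ] [-18.8 -10.   18.1] 0.3130196998754795
[[-0.0165, -0.9449, -0.3271], [-0.004, -0.3271, 0.945], [-0.9999, 0.0169, 0.0016]] jaw deg 19.09
side tcp px [274.49650162 264.36530597]
side crop origin 199 208
16.85 [586.29  69.33  14.87] [-18.3  -9.2  16.8] 0.31397544821422396
[[-0.0166, -0.9448, -0.3271], [-0.004, -0.3271, 0.945], [-0.9999, 0.017, 0.0016]] jaw deg 19.1
top tcp px [303.47944531 210.45750858]
top crop origin 228 154
16.9 [-18.57700245 -10.24862887  16.7494314 ] [586.29011534  69.29093226  14.88953702] 0.0012545534840301205
```

View pics/fin_side.png

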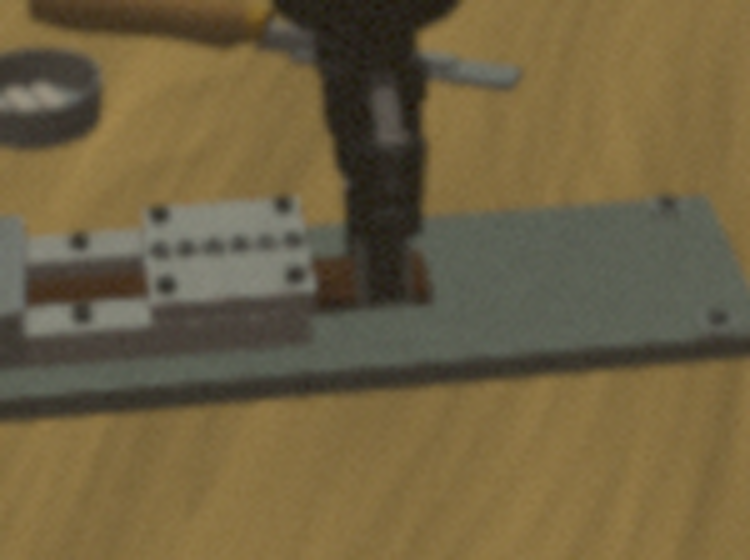

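View pics/fin2_top.png

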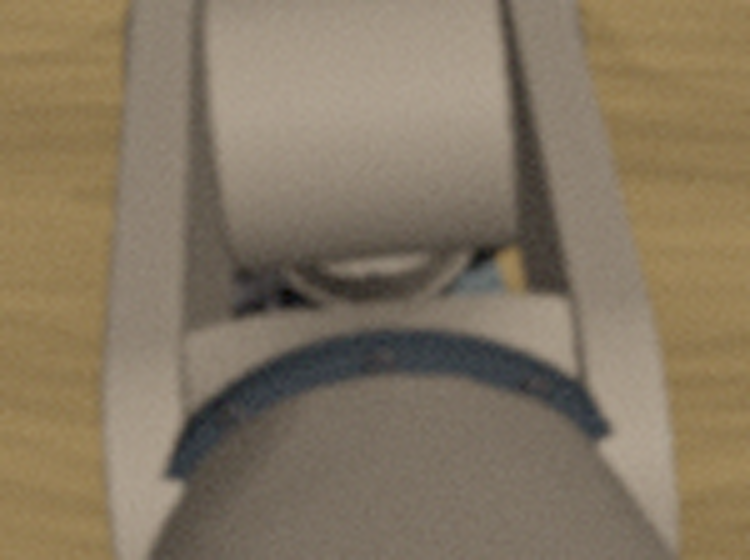

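The side view shows the bar filling the channel up to the stop (crop x≈25), flat and steady. The arm hides it from the top camera. Handing in.

```bash
python3 -c "
from rig import order
print(order.sign_off())"
```

```text
the job is handed in; nothing more can be done
None
```

The guitar bridge is loaded in the jig, hard against the stop block as far as I can measure, and the arm is still gripping it and pushing. I gripped the narrow dark bar near its trailing end and laid it on the bed raised side up. Then I slid it under the drill plate and pushed it in against the ejector pin. The job is handed in; no verdict came back.

**Last checks:**
- **Push:** it read about 21 N along the channel and was steady, within the 15–25 N wanted. The tool did not advance when I pushed about 4 N harder.
- **Position:** in the side picture the trailing end is at the home position to within about 1 mm. The camera calibration is only good to about 2 mm.
- **Other things:** they were not approached, and those in the side crop had not visibly moved.

**Not ideal or not confirmed:**
- **Tilt and downward load:** the tool leans about 0.017 rad and presses the bridge onto the bed with about 17 N. One attempt to trim this out had no effect.
- **Force on the stop:** this was not measured directly. I estimate about 9 N, after allowing for the pin's spring and drag.
- **Top view:** the arm blocks the top camera, so the final position rests on the side view and the force readings.

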